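# Seat a cone-bottomed bottle in a rocking mixer

## Task

Take the red-capped bottle out of the slanted rest and lower it into the rocking mixer's tapered cup, keeping hold of it until its cone is fully home and it stands upright. Then check that the cup rocks free: rock cup and bottle together about 15 degrees to one side, bottle still home, and leave it standing upright and still, let go of. Leave the blue-capped bottle, the dish jar and the well plate where they are.

Things in the scene. Friction and masses are not known exactly. Their poses are not given: they have to be found in the camera images.
- red_bottle: White bottle, 140 mm long, ribbed red cap. Origin: centre of its flat tip; z along its axis to the cap. Cone from 20 mm diameter at z 0 to 58 at z 33 mm, straight body to z 88, cap 44 mm diameter from z 98 to 140. 0.2 to 0.4 kg. Starts in either place of the rest, leaning 35 degrees from vertical, cap towards the robot and free all round to grasp.
- blue_bottle: White bottle, 140 mm long, ribbed blue cap. Origin: centre of its flat tip; z along its axis to the cap. Cone from 20 mm diameter at z 0 to 58 at z 33 mm, straight body to z 88, cap 44 mm diameter from z 98 to 140. Same size, in the rest's other place. Bystander.
- rest: Fixed rest on a grey base 150 x 190 mm; two aluminium V cradles 110 mm apart along its y. Origin: centre of underside, z up, -x side to the robot. Bottle tips stand 35 mm up at x 30, y +-55 mm; bottle axes lie in its x-z plane, leaning 35 degrees to -x. The Vs are open to +x and up, behind bottle z 44 to 88 mm: draw a bottle out along its axis or lift it.
- mixer: Fixed rocking mixer: white base 180 x 150 x 26 mm; two turquoise posts at y +-56 mm (32 x 12 mm, tops 112 mm high) carry the dark cup between them. Origin: centre of underside, z up. The cup rocks about the y axis, to the mixer's +x or -x.
- pivot (a point): Centre of the cup's pivot, fixed on the mixer on its centre line, 100 mm above the table; axes as the mixer's (pivot axis along y).
- cup_seat (a point): Where the tip centre (origin) of a fully home bottle lies: on the cup's axis, 58 mm below the pivot when upright; z up the cup's axis; it rocks with the cup. Inside, the cup has the bottle's taper up to z 36 mm, then a collar of 62 mm bore to the rim at z 60. Outside diameter 73 mm. A home bottle's cap top is 182 mm above the table.
- cup (a joint): Rocking angle of the cup about the pivot's y axis, rad: 0 upright, positive when its mouth leans to the mixer's +x, stops at -0.4 and 0.4. A soft spring (0.6 N m per rad) brings it back upright when let go; rocking it by the cap takes 2 to 3 N.
- dish_jar: Clear jar of dishes with a red lid, 110 mm diameter, 150 mm tall, loose; origin at the centre of its underside. Bystander.
- well_plate: White well plate 127 x 85 x 20 mm lying flat, loose; origin at the centre of its underside. Bystander.

How it is judged:
By the outcome, as a careful person would: the job done as asked, in the order asked, and still so for the second after the job is handed in, with the robot touching nothing.
It also fails if it takes over 45 s, if anything falls off the work surface, if the arm or the gripper's body presses on something with over 40 N, if the wrist force passes 120 N, or if a joint passes its speed limit or range.

## Robot

A 6-joint arm with a two-finger parallel gripper is mounted at the origin on the work surface. World frame = base frame: x ahead of the robot, y to its left, z up, the work surface at z = 0. Lengths are in m, angles in rad, forces in N, time in s.
With the tool pointing down it reaches from about 0.35 to 0.775 m from the base axis. Payload 7.3 kg.
Tool frame: the origin (TCP) lies at the very end of the fingers, on their centre line; the grasp point (between the pads) lies 19 mm behind it; z points along the fingers, x is the direction in which the jaws open and shut, and the axes are right-handed (so a half turn about z gives the same grasp; the last joint's range is limited). The gripper opens to 92 mm and grips with 3 to 60 N. Pads are 19 mm wide; open, the fingers measure 130 mm over their backs; the gripper's body (75 mm by 190 mm) begins 47 mm behind the grasp point.
Start: joints at [-1.441, 0.342, 1.524, -0, 1.275, -0.146], TCP at [0.143, -0.505, 0.227] pointing down, gripper open.
Joint ranges: [-2.53, 2.53], [-0.77, 2.02], [0.04, 2.7], [-1, 4.14], [0.28, 2.66], [-3.11, 3.11]. Speed limits (rad/s): [2.57, 2.57, 3.14, 3.14, 3.14, 3.14].

## Interface

Orientations are given as [roll, pitch, yaw] about the fixed x, y, z axes, in that order (R = Rz(yaw) Ry(pitch) Rx(roll)).
In Python, from cell import observe, read_camera, camera_params, hand_in gives the robot as it stands.
- The arm moves only by the tool apply_moves, never from a script. Its argument "increments" is a list of rows, each an object with "grip": the opening, from 0 (shut) to 1 (fully open); "linear": the shift along the world's x, y, z in mm, a list of three; "turn": the turn, a rotation vector about the world's x, y, z in units of 6 degrees (1.0 is 6 degrees), a list of three. A call has 1 to 10 rows; each row is the pose to reach, as a shift and turn from the pose commanded when the call began; what a row does not reach only later rows make up. A row lasts 1/10 s, in which the tool goes at most 50 mm and 8.59 degrees, less where a joint would pass 70% of its speed; a pose out of reach is approached as far as the arm can. A call with a gripper value outside its range is refused whole. The fingers move at their own pace and stop on an object; "grip_force" is the grip in N (left out, the last holds). Time passes only in rows, so rows that repeat a pose let the fingers close. It gives the time, the measured TCP pose, the force and the opening at its end, in the units of the state.
- observe(): the state, without advancing time (a new reading comes with each control period).
- read_camera(name): name is "scene" or "top" or "wrist"; returns the picture (480x640x3 uint8, red, green, blue); there is no depth.
- camera_params(name): a dict with "camera_matrix" (3x3 intrinsics, pixels), "k1" (the pictures are not rectified: a ray, as slopes to the right and down, at radius r is drawn at 1 + k1 r^2 times it, then the intrinsics apply), "world_to_cam" (4x4, takes a point from world to camera coordinates); the wrist camera has in their place "hand_eye" (4x4, takes a point from camera to tool coordinates, whose origin is the TCP and whose axes are the tool frame's). Camera axes: x right, y up, looking along -z (the intrinsics and any distortion apply to the point x, -y, -z); pixel columns grow to the right and rows downward; lengths in m; the calibration is good to about 2 mm. A picture is of the moment at which its call begins: read the wrist's pose just before it. camera_params takes no time and is no camera call.
- hand_in(): hands the job in, once; it reports no verdict.
The state is a dict: "time": time; "qpos": joint angles; "qvel": joint speeds; "joint_efforts": joint torques, N m; "tool_pos": TCP position; "tool_rot": TCP orientation; "contact_force": force on the tool from outside, world axes, zero at the start; "torque": the same for the moment, N m; "opening": finger opening in m.
Only numpy, scipy, OpenCV 4.12 (cv2) and the standard library are available. Lean on these libraries where they do the work, as an engineer would, in place of code of your own. Each camera call takes 0.05 s, during which the arm holds its last target.

## Working session

There is one attempt and no reset: what is moved stays moved. The work goes in short steps, Python scripts to look and compute and a tool call to move; the robot and the scene stay as the last step left them, time stands still between calls to the robot, and variables do not carry over. Pictures are saved under pics/ and viewed, and the job is handed in when it is done.

Besides the shell and the picture viewer there is one more tool, called after ">>>" in YAML: its name, and indented under it one key for each argument. apply_moves: Moves the arm, as the interface text tells. Its arguments: {"type":"object","properties":{"increments":{"type":"array","items":{"type":"object","properties":{"grip":{"type":"number"},"linear":{"type":"array","items":{"type":"number"}},"turn":{"type":"array","items":{"type":"number"}}}}},"grip_force":{"type":"number"}},"required":["increments"]}

```bash
mkdir -p pics; ls
python3 - <<'E'
from cell import *
import cv2,pickle
s=observe(); print(s)
P={}
for n in ["scene","top","wrist"]:
    P[n]=camera_params(n); print(n,P[n])
    im=read_camera(n); cv2.imwrite(f"pics/{n}0.png",im[:,:,::-1])
E
```

```text
pics
{'time': 0.0, 'qpos': array([-1.44098052e+00,  3.42700691e-01,  1.52503839e+00,  2.93653073e-05,
        1.27539091e+00, -1.46016582e-01]), 'qvel': array([ 0.00111488,  0.00226215,  0.00088573,  0.00021128, -0.00081924,
        0.00110667]), 'joint_efforts': array([-4.32506258e-04, -4.31241131e+01, -2.44222981e+01,  7.19081727e-02,
        5.57168364e-02, -1.50578148e-04]), 'tool_pos': array([ 0.14295025, -0.50473339,  0.22604894]), 'tool_rot': array([-3.14134119e+00,  1.51689154e-03, -1.29497232e+00]), 'contact_force': array([ 0.08255614, -0.26994923,  0.35653366]), 'torque': array([-0.02639205, -0.02333646, -0.0125869 ]), 'opening': 0.0918051723230672}
scene {'camera_matrix': array([[451.02907753,   0.        , 318.46880821],
       [  0.        , 451.02907753, 239.10619589],
       [  0.        ,   0.        ,   1.        ]]), 'k1': -0.03136414893272115, 'world_to_cam': array([[ 0.38976005,  0.92085574,  0.01057384, -0.24228543],
       [-0.75260713,  0.31188838,  0.57992082,  0.39645444],
       [ 0.53072555, -0.23398791,  0.81460422, -1.23626024],
       [ 0.        ,  0.  
[... 363 characters left out ...]
, -0.58587349],
       [-0.22189715,  0.02411136,  0.97477192, -0.97357043],
       [ 0.        ,  0.        ,  0.        ,  1.        ]])}
wrist {'camera_matrix': array([[383.38618884,   0.        , 322.41029897],
       [  0.        , 383.38618884, 238.18744643],
       [  0.        ,   0.        ,   1.        ]]), 'k1': 0.017276869404500163, 'hand_eye': array([[ 9.99999296e-01,  1.16699072e-03,  2.15917058e-04,
         8.84003993e-05],
       [ 1.17769953e-03, -9.53288853e-01, -3.02057901e-01,
        -8.32103152e-02],
       [-1.46667444e-04,  3.02057942e-01, -9.53289556e-01,
        -1.57619696e-01],
       [ 0.00000000e+00,  0.00000000e+00,  0.00000000e+00,
         1.00000000e+00]])}
```

View pics/scene0.png

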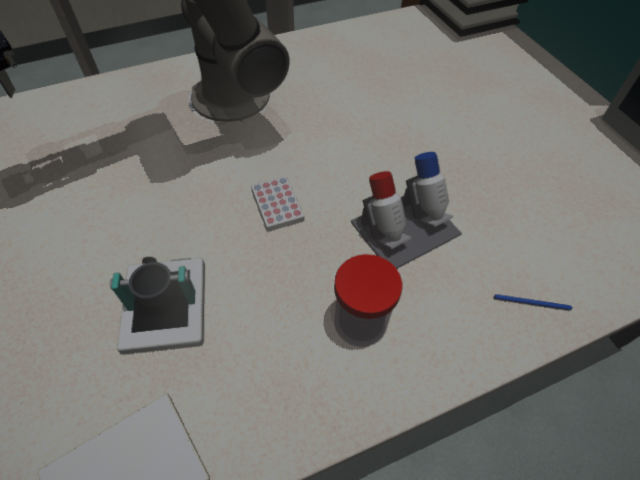

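View pics/top0.png

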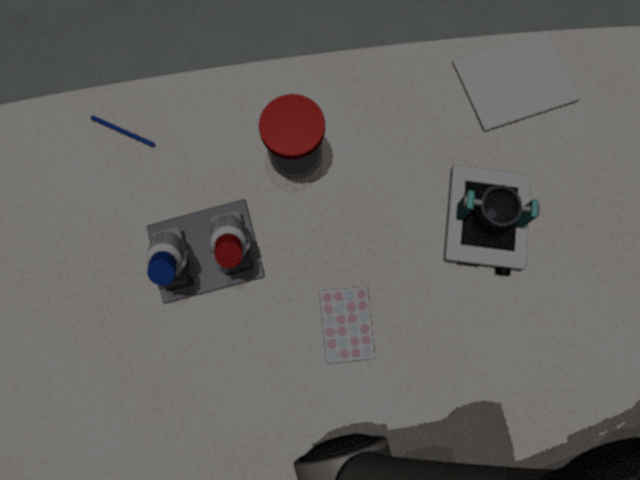

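The scene picture shows the mixer at about (160,305), the rest at (405,225) with red in the nearer place (385,205), the jar at (367,300) and the plate at (277,203). The top picture shows the mixer at (488,218), the rest at (205,250) and the red cap at (229,250). I'll enlarge both.

Run:
```python
import cv2,numpy as np
def crop(n,x,y,w,h,s,o):
    im=cv2.imread(f"pics/{n}0.png")[y:y+h,x:x+w]
    im=cv2.convertScaleAbs(cv2.resize(im,None,fx=s,fy=s,interpolation=cv2.INTER_CUBIC),alpha=1.6,beta=15)
    for i in range(0,w,10):
        cv2.line(im,(i*s,0),(i*s,8 if i%50 else 16),(0,255,255),1)
        if i%20==0: cv2.putText(im,str(x+i),(i*s,22),0,.4,(0,255,255),1)
    for i in range(0,h,10):
        cv2.line(im,(0,i*s),(8,i*s),(0,255,255),1)
        if i%20==0: cv2.putText(im,str(y+i),(10,i*s+4),0,.4,(0,255,255),1)
    cv2.imwrite(f"pics/{o}.png",im)
crop("top",140,190,130,118,5,"tr"); crop("top",435,160,120,120,5,"tm")
crop("scene",340,140,130,130,4,"sr"); crop("scene",105,245,110,112,5,"sm")
```

```text
(no output)
```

View pics/tr.png

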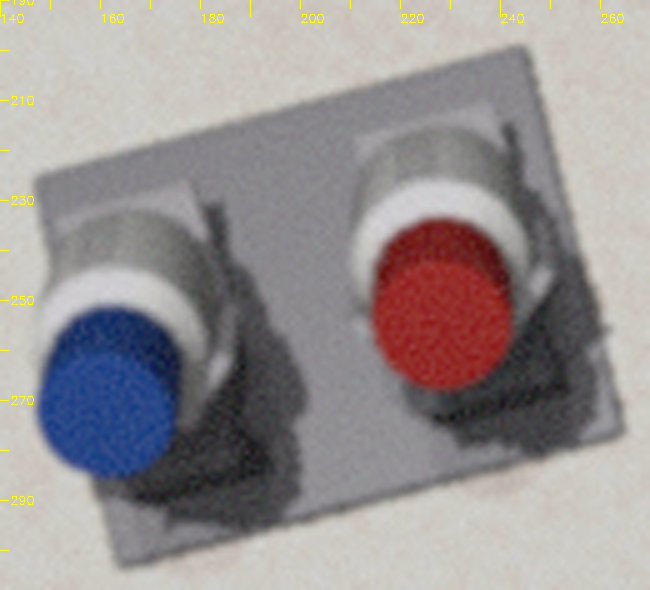

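View pics/tm.png

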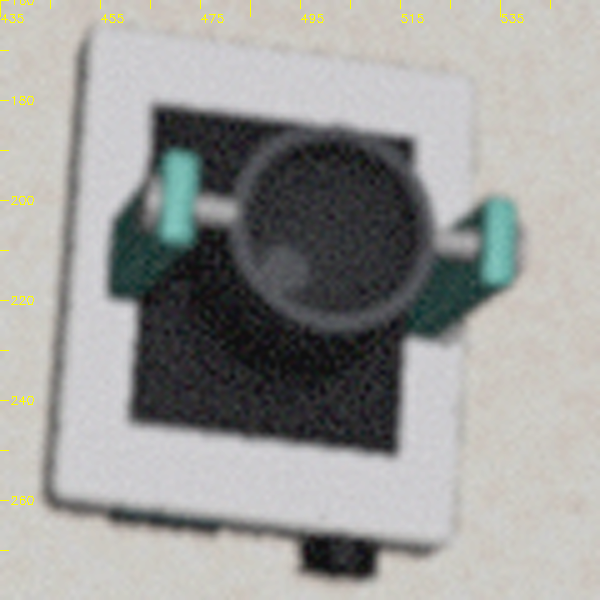

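View pics/sr.png

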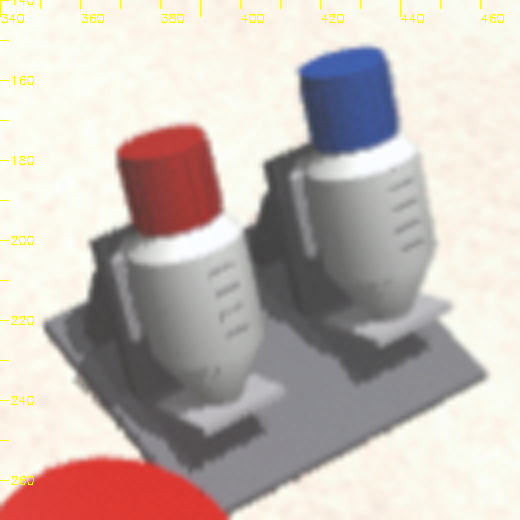

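View pics/sm.png

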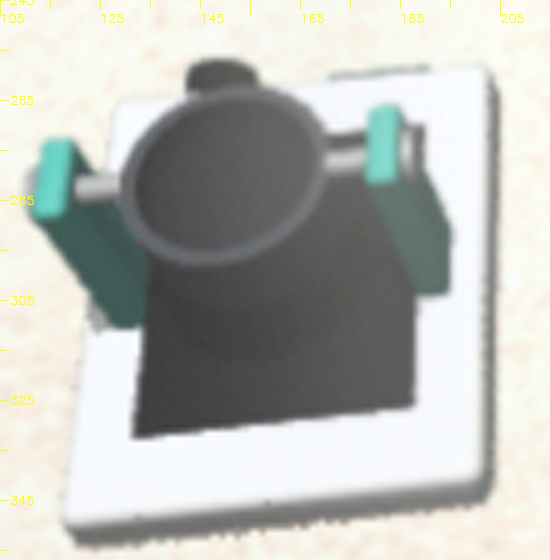

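```bash
cat > h.py <<'E'
import numpy as np
from cell import *
from scipy.optimize import least_squares
from scipy.spatial.transform import Rotation as R
def proj(n,p,s=None):
    c=camera_params(n); p=np.atleast_2d(p)
    if n=="wrist":
        T=np.eye(4);T[:3,:3]=R.from_euler("xyz",s["tool_rot"]).as_matrix();T[:3,3]=s["tool_pos"]
        W=np.linalg.inv(T@c["hand_eye"])
    else: W=c["world_to_cam"]
    q=p@W[:3,:3].T+W[:3,3]; u=np.c_[q[:,0],-q[:,1]]/(-q[:,2:3])
    u=u*(1+c["k1"]*(u**2).sum(1,keepdims=True)); K=c["camera_matrix"]
    return u*[K[0,0],K[1,1]]+[K[0,2],K[1,2]]
def place(v,p):
    p=np.array(p,float);c,s=np.cos(v[2]),np.sin(v[2])
    return np.c_[v[0]+c*p[:,0]-s*p[:,1],v[1]+s*p[:,0]+c*p[:,1],p[:,2]]
E
cat > fit.py <<'E'
from h import *
def fit(v0,obs,lab):
    f=lambda v:np.concatenate([(proj(n,place(v,[p]))-[q]).ravel() for n,p,q in obs])
    r=least_squares(f,v0,loss="soft_l1"); print(lab,r.x.round(4)); print(f(r.x).reshape(-1,2).round(1).tolist()); return r.x
h=.010
sx,cz=.03-.14*np.sin(np.radians(35)),.035+.14*np.cos(np.radians(35))
for h in (.006,.012):
  fit([.5,.2,.2],[("top",(.075,.095,h),(147.5,225.5)),("top",(.075,-.095,h),(244,199.5)),("top",(-.075,-.095,h),(264.5,277)),("top",(-.075,.095,h),(164.5,303)),
  ("top",(sx,-.055,cz),(228.3,254.5)),("top",(sx,.055,cz),(161.5,272)),
  ("scene",(sx,-.055,cz),(380.5,175.5)),("scene",(sx,.055,cz),(425.5,156.5)),("scene",(-.075,-.095,h),(350,220)),("scene",(.075,.095,h),(461,234))],"rest")
B=.026
fit([.55,-.2,0],[("top",(.09,.075,B),(452.6,165.6)),("top",(.09,-.075,B),(530,175.6)),("top",(-.09,-.075,B),(525,269.6)),("top",(-.09,.075,B),(444.6,260)),
("top",(0,.056,.112),(471,199.6)),("top",(0,-.056,.112),(534.8,208)),("top",(0,0,.102),(501.6,205.6)),
("scene",(0,.056,.112),(182,273.6)),("scene",(0,-.056,.112),(116,280.6)),("scene",(0,0,.102),(150,280.2)),
("scene",(-.09,-.075,B),(128,264.6)),("scene",(-.09,.075,B),(203,258)),("scene",(.09,.075,B),(202.6,341)),("scene",(.09,-.075,B),(118,349.4))],"mixer")
E
python3 fit.py
```

```text
rest [0.5858 0.2198 0.1255]
[[-1.1, -1.6], [1.6, -2.1], [1.0, -1.0], [-1.3, -0.1], [0.4, 0.2], [-0.3, 0.5], [-0.9, -1.3], [-0.5, -2.1], [0.1, -0.4], [1.4, -0.9]]
rest [0.5857 0.2195 0.1264]
[[-1.9, -2.3], [1.4, -3.0], [0.9, -1.6], [-1.9, -0.4], [0.6, 0.1], [-0.1, 0.5], [-1.0, -1.2], [-0.7, -2.0], [0.1, -2.0], [2.0, -2.6]]
mixer [ 0.5726 -0.2973 -0.2673]
[[-0.5, -2.7], [0.6, -2.1], [1.0, -0.6], [-0.1, -1.0], [-0.9, -0.7], [-0.3, -0.6], [-0.7, -1.0], [-0.3, -1.7], [-0.4, -1.8], [0.5, -1.9], [-1.1, -1.7], [0.3, -3.0], [-0.6, -1.9], [-2.2, -0.4]]
```

```bash
cat >> h.py <<'E'
rest=np.array([.5858,.2198,.1255]); mix=np.array([.5726,-.2973,-.2673])
L=np.radians(35)
def dvec(v): # rest-local dir -> world
    c,s=np.cos(rest[2]),np.sin(rest[2]); return np.array([c*v[0]-s*v[1],s*v[0]+c*v[1],v[2]])
def red_tip(): return place(rest,[(.03,-.055,.035)])[0]
AX=lambda: dvec((-np.sin(L),0,np.cos(L)))
def Rgrasp():
    z=-AX(); x=dvec((0,-1,0)); return R.from_matrix(np.c_[x,np.cross(z,x),z])
def Rmix(th=0): # tilt th about mixer y
    p=mix[2]; b=R.from_euler("xyz",[np.pi,0,p-np.pi/2]); y=np.array([-np.sin(p),np.cos(p),0])
    return R.from_rotvec(th*y)*b
def delta(pos,rot,s=None):
    s=s or observe(); r=R.from_euler("xyz",s["tool_rot"])
    print("t",round(s["time"],2),"lin",((pos-s["tool_pos"])*1000).round(1),"turn",np.degrees((rot*r.inv()).as_rotvec()/6).round(3))
E
python3 - <<'E'
from h import *
t=red_tip();a=AX();print(t,a,t+.14*a, Rgrasp().as_euler("xyz"))
# standoff: TCP 60mm above cap top
delta(t+(.14+.06)*a,Rgrasp())
E
```

```text
[0.62244845 0.16898769 0.035     ] [-0.56906538 -0.07179503  0.81915204] [0.5427793  0.15893638 0.14968129] [-2.53072742e+00  2.22044605e-16 -1.44529633e+00]
t 0.15 lin [365.7 659.5 -27.4] turn [ 1.153 -5.722 -1.394]
```

>>> apply_moves:
  increments:
    - {"grip": 1,"linear": [30,35,30],"turn": [0,0,0]}
    - {"grip": 1,"linear": [60,70,60],"turn": [0,0,0]}
    - {"grip": 1,"linear": [95,105,75],"turn": [0,0,0]}
    - {"grip": 1,"linear": [125,140,90],"turn": [0,0,0]}
    - {"grip": 1,"linear": [155,175,90],"turn": [0,0,0]}
    - {"grip": 1,"linear": [185,210,90],"turn": [0,0,0]}
    - {"grip": 1,"linear": [210,250,90],"turn": [0,0,0]}
    - {"grip": 1,"linear": [230,290,90],"turn": [0,0,0]}
    - {"grip": 1,"linear": [250,335,90],"turn": [0,0,0]}
    - {"grip": 1,"linear": [265,380,90],"turn": [0,0,0]}

```text
time: 1.15
tool_pos: [0.4085, -0.1233, 0.3165]
tool_rot: [3.142, 0.0, -1.295]
contact_force: [0.0, -0.7, -0.2]
opening: 0.0918
```

Run:
```python
from h import *
t=red_tip();a=AX()
delta(t+(.14+.06)*a,Rgrasp())
```

```text
t 1.15 lin [ 100.1  277.9 -117.7] turn [ 1.162 -5.722 -1.39 ]
```

>>> apply_moves:
  increments:
    - {"grip": 1,"linear": [10,40,0],"turn": [0.19,-0.95,-0.23]}
    - {"grip": 1,"linear": [20,80,0],"turn": [0.38,-1.9,-0.46]}
    - {"grip": 1,"linear": [30,120,0],"turn": [0.57,-2.85,-0.7]}
    - {"grip": 1,"linear": [40,160,-10],"turn": [0.76,-3.8,-0.93]}
    - {"grip": 1,"linear": [50,200,-30],"turn": [0.95,-4.75,-1.16]}
    - {"grip": 1,"linear": [60,240,-50],"turn": [1.16,-5.72,-1.39]}
    - {"grip": 1,"linear": [66,274,-69],"turn": [1.16,-5.72,-1.39]}
    - {"grip": 1,"linear": [66,274,-69],"turn": [1.16,-5.72,-1.39]}
    - {"grip": 1,"linear": [66,274,-69],"turn": [1.16,-5.72,-1.39]}

```text
time: 2.05
tool_pos: [0.4735, 0.1498, 0.2472]
tool_rot: [-2.533, -0.001, -1.442]
contact_force: [0.2, -0.3, 0.4]
opening: 0.0916
```

Run:
```python
from h import *
import cv2,pickle
t=red_tip();a=AX()
s=observe();im=read_camera("wrist");pickle.dump(s,open("s1.pkl","wb"))
delta(t+(.14+.06)*a,Rgrasp(),s)
cv2.imwrite("pics/w1.png",im[:,:,::-1])
print(proj("wrist",[t,t+.14*a,t+.098*a,t+.088*a],s).round(1))
o=im[:,:,::-1].copy()
u=np.cross(a,[0,0,1]);u/=np.linalg.norm(u);w=np.cross(a,u);q=np.linspace(0,2*np.pi,40)
for zz,rr in((.14,.022),(.098,.022),(.088,.029)):
    for p in proj("wrist",[t+zz*a+rr*(np.cos(k)*u+np.sin(k)*w) for k in q],s): cv2.circle(o,tuple(int(x) for x in p.round()),1,(0,255,0),-1)
cv2.imwrite("pics/w1o.png",o)
```

```text
t 2.05 lin [ 35.1   4.9 -48.4] turn [ 0.013 -0.017 -0.031]
[[322.1 193.9]
 [321.9 229.9]
 [322.  216. ]
 [322.  213.2]]
```

View pics/w1o.png

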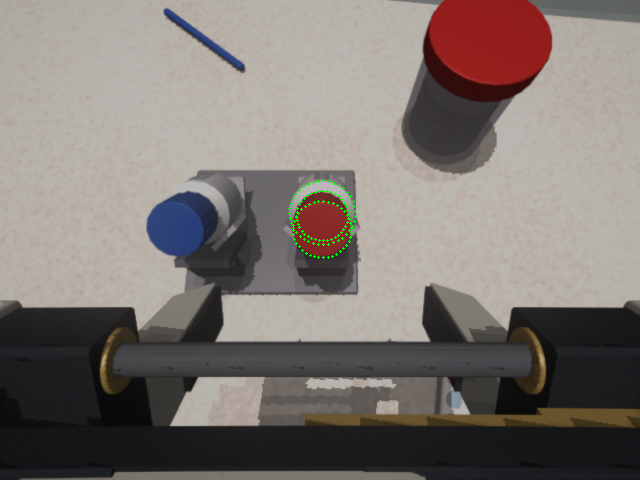

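The wrist picture shows the red cap at about (322,222), with the predicted outline on it to about 1–2 px; the blue cap is at (183,223). I'll check the residual numerically.

Run:
```python
from h import *
import cv2,pickle
s=pickle.load(open("s1.pkl","rb"));im=cv2.imread("pics/w1.png").astype(int)
m=(im[:,:,2]>2*im[:,:,1])&(im[:,:,2]>60);m[:,400:]=0;m[:,:250]=0
ys,xs=np.nonzero(m);print("meas",xs.min(),xs.max(),ys.min(),ys.max(),xs.mean(),ys.mean())
t=red_tip();a=AX();u=np.cross(a,[0,0,1]);u/=np.linalg.norm(u);w=np.cross(a,u);q=np.linspace(0,2*np.pi,90)
def sil(d):
    P=np.vstack([proj("wrist",[t+d+zz*a+.022*(np.cos(k)*u+np.sin(k)*w) for k in q],s) for zz in(.14,.098)])
    o=np.zeros((480,640),np.uint8);cv2.fillPoly(o,[cv2.convexHull((P*16).round().astype(np.int32))],1,shift=4);y,x=np.nonzero(o);return np.array([x.mean(),y.mean(),x.min(),x.max(),y.min(),y.max()])
print(sil(0).round(1)); print(sil(.001*dvec((0,1,0)))[:2].round(2),sil(.001*dvec((1,0,0)))[:2].round(2))
```

```text
meas 293 349 192 256 320.8949389179756 224.6324607329843
[321.9 224.6 293.  351.  191.  257. ]
[320.57 224.64] [321.9  223.48]
```

```bash
sed -i 's/^rest=.*; mix/rest=np.array([.5857,.2205,.1255]); mix/' h.py
python3 - <<'E'
from h import *
delta(red_tip()+.102*AX(),Rgrasp())
E
```

```text
t 2.1 lin [  90.2   13.6 -129.5] turn [ 0.009 -0.002 -0.01 ]
```

>>> apply_moves:
  increments:
    - {"grip": 1,"linear": [18,2.8,-26],"turn": [0,0,0]}
    - {"grip": 1,"linear": [36,5.5,-52],"turn": [0,0,0]}
    - {"grip": 1,"linear": [54,8.2,-78],"turn": [0,0,0]}
    - {"grip": 1,"linear": [68,10.3,-98],"turn": [0,0,0]}
    - {"grip": 1,"linear": [80,12,-115],"turn": [0,0,0]}
    - {"grip": 1,"linear": [90,13.6,-129.5],"turn": [0,0,0]}
    - {"grip": 1,"linear": [90,13.6,-129.5],"turn": [0,0,0]}

```text
time: 2.8
tool_pos: [0.574, 0.1657, 0.1447]
tool_rot: [-2.576, -0.007, -1.453]
contact_force: [0.3, 0.0, 0.6]
opening: 0.0919
```

Run:
```python
from h import *
import cv2
im=read_camera("wrist");cv2.imwrite("pics/w2.png",im[:,:,::-1])
delta(red_tip()+.102*AX(),Rgrasp())
```

```text
t 2.85 lin [ -8.7  -3.5 -26.5] turn [ 0.121 -0.42   0.069]
```

View pics/w2.png

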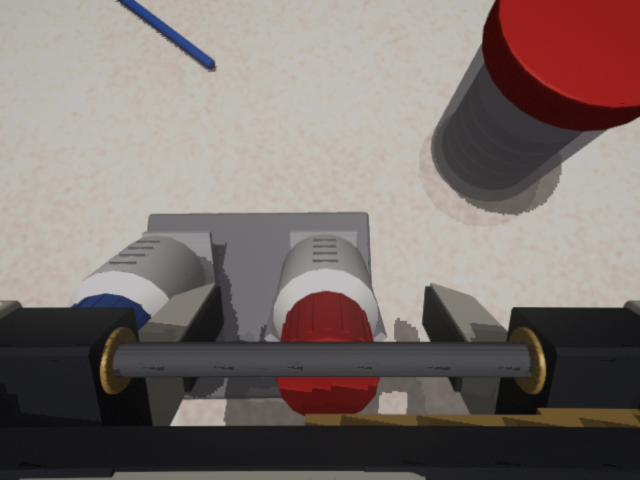

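The wrist picture shows the cap at (328,350) between the open fingers, but the tool stopped about 28 mm short. I'll check the joints.

Run:
```python
from h import *
s=observe();print(s["qpos"].round(3),s["qvel"].round(3),s["contact_force"],s["tool_pos"])
```

```text
[ 0.172  0.341  1.954 -0.125  0.284  1.732] [ 0.013 -0.031  0.029  0.     0.001  0.003] [-0.01366067  0.28270795  0.88728449] [0.57300476 0.16586552 0.14504949]
```

Joint 5 is at its lower limit, so the full 35° lean can't be reached this low. The jaws lie along the rest's y, so I can grip with the tool leaning only 15° and tilt the bottle upright afterwards.

```bash
cat >> h.py <<'E'
def Rg(l):
    z=dvec((np.sin(l),0,-np.cos(l))); x=dvec((0,-1,0)); return R.from_matrix(np.c_[x,np.cross(z,x),z])
def tcp_g(l,zb=.121): return red_tip()+zb*AX()+.019*Rg(l).as_matrix()[:,2]
E
python3 - <<'E'
from h import *
l=np.radians(15)
delta(tcp_g(l)+[0,0,.03],Rg(l));delta(tcp_g(l),Rg(l))
E
```

```text
t 2.85 lin [-14.6  -4.2   0.7] turn [-0.285  2.889  0.057]
t 2.85 lin [-14.6  -4.2 -29.3] turn [-0.285  2.889  0.057]
```

>>> apply_moves:
  increments:
    - {"grip": 1,"linear": [-5,-1,5],"turn": [-0.1,1,0]}
    - {"grip": 1,"linear": [-10,-3,5],"turn": [-0.2,2,0]}
    - {"grip": 1,"linear": [-14.5,-4,1],"turn": [-0.28,2.9,0.05]}
    - {"grip": 1,"linear": [-14.5,-4,1],"turn": [-0.28,2.9,0.05]}
    - {"grip": 1,"linear": [-14.5,-4,1],"turn": [-0.28,2.9,0.05]}

```text
time: 3.35
tool_pos: [0.5575, 0.163, 0.1462]
tool_rot: [-2.879, 0.002, -1.445]
contact_force: [-0.9, -0.3, -0.5]
opening: 0.0918
```

Run:
```python
from h import *
l=np.radians(15)
delta(tcp_g(l),Rg(l)); print(observe()["qpos"].round(3))
```

```text
t 3.35 lin [  0.8  -1.4 -30.5] turn [-0.017  0.009 -0.005]
[ 0.156  0.392  1.726 -0.009  0.76   1.607]
```

>>> apply_moves:
  increments:
    - {"grip": 1,"linear": [0.5,-0.8,-15],"turn": [0,0,0]}
    - {"grip": 1,"linear": [0.8,-1.4,-30.5],"turn": [0,0,0]}
    - {"grip": 1,"linear": [0.8,-1.4,-30.5],"turn": [0,0,0]}
    - {"grip": 1,"linear": [0.8,-1.4,-30.5],"turn": [0,0,0]}

```text
time: 3.75
tool_pos: [0.5578, 0.1622, 0.1155]
tool_rot: [-2.881, 0.002, -1.444]
contact_force: [0.2, 0.4, -0.2]
opening: 0.092
```

Run:
```python
from h import *
import cv2
l=np.radians(15)
s=observe();im=read_camera("wrist")
delta(tcp_g(l),Rg(l)); print(observe()["qpos"].round(3))
im=im.astype(int);m=(im[:,:,0]>2*im[:,:,1])&(im[:,:,0]>60);m[:,430:]=0;m[:,:220]=0;m[400:]=0
for y in range(230,420,15):
    x=np.nonzero(m[y])[0]
    if len(x): print(y,x.min(),x.max(),(x.min()+x.max())/2)
t=red_tip();print(proj("wrist",[t+k*AX() for k in(.098,.119,.14)],s).round(1))
cv2.imwrite("pics/w3.png",im[:,:,::-1])
```

```text
t 3.8 lin [ 0.1 -0.7 -0.3] turn [-0.015 -0.001 -0.015]
[ 0.154  0.434  1.759 -0.009  0.687  1.604]
260 297 350 323.5
275 280 367 323.5
290 274 373 323.5
305 271 376 323.5
320 269 378 323.5
335 267 380 323.5
380 274 374 324.0
395 300 347 323.5
[[324.  288.4]
 [324.1 324.8]
 [324.2 369.9]][ WARN:0@0.899] global loadsave.cpp:1063 imwrite_ Unsupported depth image for selected encoder is fallbacked to CV_8U.
```

View pics/w3.png

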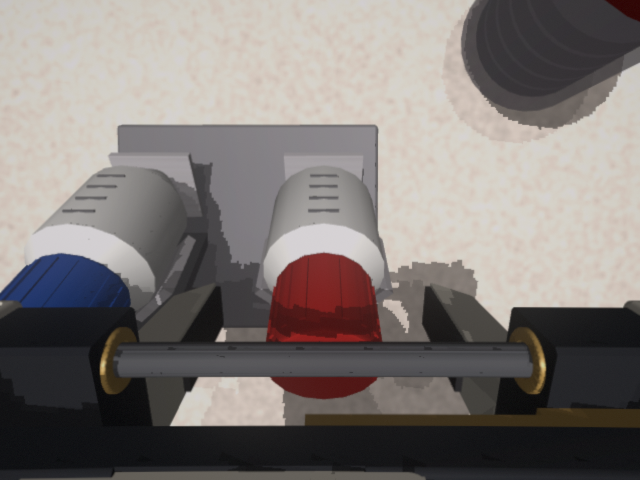

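The wrist picture shows the cap centred at column 323.5 and the fingers at 222 and 424, so they are centred on it. I'll grip now.

>>> apply_moves:
  increments:
    - {"grip": 0.4,"linear": [0,0,0],"turn": [0,0,0]}
    - {"grip": 0.3,"linear": [0,0,0],"turn": [0,0,0]}
    - {"grip": 0.3,"linear": [0,0,0],"turn": [0,0,0]}
    - {"grip": 0.3,"linear": [0,0,0],"turn": [0,0,0]}
    - {"grip": 0.3,"linear": [0,0,0],"turn": [0,0,0]}
    - {"grip": 0.3,"linear": [0,0,0],"turn": [0,0,0]}
    - {"grip": 0.3,"linear": [0,0,0],"turn": [0,0,0]}
    - {"grip": 0.3,"linear": [0,0,0],"turn": [0,0,0]}
  grip_force: 35

```text
time: 4.6
tool_pos: [0.5585, 0.162, 0.1153]
tool_rot: [-2.881, 0.001, -1.444]
contact_force: [-0.3, -3.1, 1.9]
opening: 0.0436
```

>>> apply_moves:
  increments:
    - {"grip": 0.3,"linear": [-3,-0.4,6],"turn": [0,0,0]}
    - {"grip": 0.3,"linear": [-8,-1,18],"turn": [0,0,0]}
    - {"grip": 0.3,"linear": [-14,-2,34],"turn": [0,0,0]}
    - {"grip": 0.3,"linear": [-22,-3,55],"turn": [0,0,0]}
    - {"grip": 0.3,"linear": [-30,-4,80],"turn": [0,0,0]}
    - {"grip": 0.3,"linear": [-38,-5,105],"turn": [0,0,0]}
    - {"grip": 0.3,"linear": [-40,-5,130],"turn": [0,0,0]}
    - {"grip": 0.3,"linear": [-40,-5,155],"turn": [0,0,0]}
    - {"grip": 0.3,"linear": [-40,-5,165],"turn": [0,0,0]}
    - {"grip": 0.3,"linear": [-40,-5,165],"turn": [0,0,0]}

```text
time: 5.6
tool_pos: [0.5185, 0.1575, 0.2819]
tool_rot: [-2.878, 0.002, -1.443]
contact_force: [-0.4, -0.8, -3.8]
opening: 0.0432
```

Run:
```python
from h import *
import cv2
s=observe();print(s["contact_force"].round(1),s["torque"].round(2),s["opening"])
for n in("scene","wrist"):
    im=read_camera(n);cv2.imwrite(f"pics/{n}4.png",im[:,:,::-1])
```

```text
[-0.4 -0.8 -3.8] [-0.02  0.34 -0.01] 0.04322569360707638
```

View pics/scene4.png

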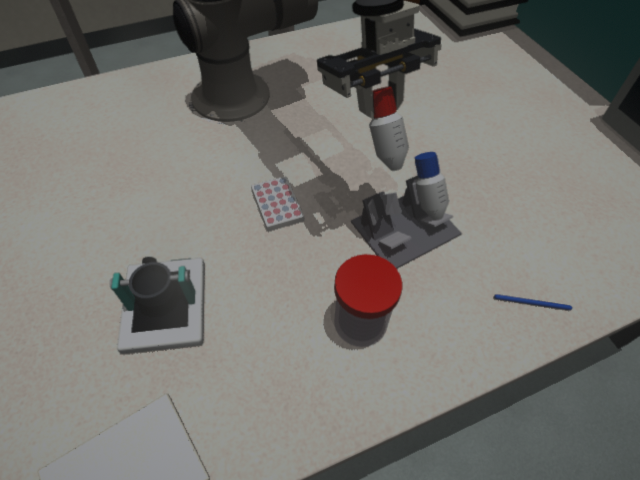

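View pics/wrist4.png

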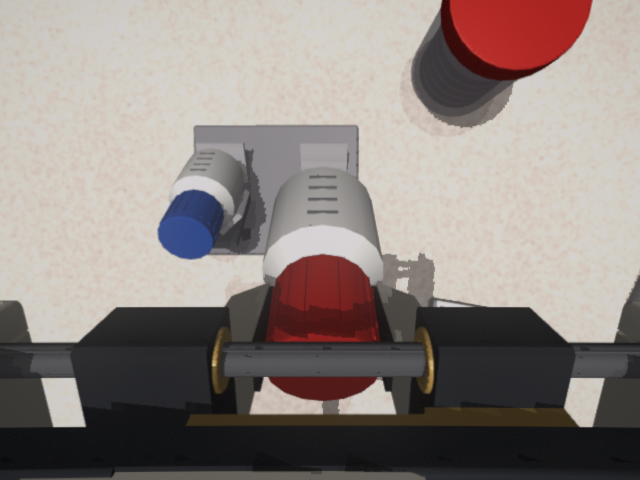

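The bottle is held with no slip: its marks sit at the same wrist rows as before, and the scene picture shows it clear of the rest at (390,140). Next is the transfer target.

```bash
cat >> h.py <<'E'
Tg_p=np.array([0.5585,0.162,0.1153]); Tg_r=R.from_euler("xyz",[-2.881,.001,-1.444])
Rb0=lambda:R.from_euler("z",rest[2])*R.from_euler("y",-L)
def held():  # bottle in tool: (p,R)
    return Tg_r.inv().apply(red_tip()-Tg_p), Tg_r.inv()*Rb0()
def tool_for(tip,Rb):
    p,r=held(); Rt=Rb*r.inv(); return tip-Rt.apply(p),Rt
def mixpose(h,th=0): # bottle raised h above home along cup axis, cup tilted th
    Rb=R.from_euler("z",mix[2])*R.from_euler("y",th)
    piv=np.array([mix[0],mix[1],.100]); return tool_for(piv+Rb.apply([0,0,-.058+h]),Rb)
def bottle_now(s=None):
    s=s or observe(); p,r=held(); Rt=R.from_euler("xyz",s["tool_rot"]); return s["tool_pos"]+Rt.apply(p),Rt*r
E
python3 - <<'E'
from h import *
p,r=mixpose(.17);print(p);delta(p,r)
p,r=mixpose(.10);print(p);delta(p,r); print(bottle_now()[0])
E
```

```text
[ 0.56631113 -0.29519961  0.31466379]
t 5.7 lin [  48.8 -452.4   35.6] turn [ 0.407  5.833 -3.636]
[ 0.56631113 -0.29519961  0.24466379]
t 5.7 lin [  48.8 -452.4  -34.4] turn [ 0.407  5.833 -3.636]
[0.581121  0.1649863 0.1986555]
```

>>> apply_moves:
  increments:
    - {"grip": 0.3,"linear": [0,-10,10],"turn": [0,0,0]}
    - {"grip": 0.3,"linear": [3,-30,20],"turn": [0.02,0.3,-0.18]}
    - {"grip": 0.3,"linear": [7,-60,30],"turn": [0.05,0.75,-0.47]}
    - {"grip": 0.3,"linear": [11,-95,36],"turn": [0.09,1.25,-0.78]}
    - {"grip": 0.3,"linear": [15,-130,36],"turn": [0.12,1.7,-1.06]}
    - {"grip": 0.3,"linear": [18,-165,36],"turn": [0.15,2.15,-1.34]}
    - {"grip": 0.3,"linear": [22,-200,36],"turn": [0.18,2.6,-1.62]}
    - {"grip": 0.3,"linear": [25,-235,36],"turn": [0.21,3.05,-1.9]}
    - {"grip": 0.3,"linear": [29,-270,36],"turn": [0.24,3.5,-2.18]}
    - {"grip": 0.3,"linear": [33,-305,36],"turn": [0.28,3.95,-2.46]}

```text
time: 6.7
tool_pos: [0.5511, -0.1498, 0.3159]
tool_rot: [2.987, 0.029, -1.713]
contact_force: [0.7, -0.6, -3.1]
opening: 0.0435
```

Run:
```python
from h import *
p,r=mixpose(.17);delta(p,r);print(observe()["qpos"].round(2))
```

```text
t 6.7 lin [  15.2 -145.4   -1.2] turn [ 0.124  1.884 -1.158]
[-0.39  0.48  1.07 -0.01  1.74  1.32]
```

>>> apply_moves:
  increments:
    - {"grip": 0.3,"linear": [4,-35,0],"turn": [0.03,0.46,-0.28]}
    - {"grip": 0.3,"linear": [8,-70,0],"turn": [0.06,0.92,-0.56]}
    - {"grip": 0.3,"linear": [11,-103,0],"turn": [0.09,1.36,-0.83]}
    - {"grip": 0.3,"linear": [14,-128,0],"turn": [0.11,1.68,-1.03]}
    - {"grip": 0.3,"linear": [15,-142,0],"turn": [0.12,1.86,-1.14]}
    - {"grip": 0.3,"linear": [15,-145,0],"turn": [0.12,1.88,-1.16]}
    - {"grip": 0.3,"linear": [15,-145,0],"turn": [0.12,1.88,-1.16]}
    - {"grip": 0.3,"linear": [15,-145,0],"turn": [0.12,1.88,-1.16]}

```text
time: 7.5
tool_pos: [0.5664, -0.2921, 0.3166]
tool_rot: [2.795, 0.002, -1.835]
contact_force: [0.5, -0.6, -3.1]
opening: 0.0436
```

Run:
```python
from h import *
import cv2
p,r=mixpose(.10);delta(p,r);s=observe();print(s["qpos"].round(2))
bt,br=bottle_now(s);print(bt,br.as_euler("xyz",degrees=True))
q=np.linspace(0,2*np.pi,60)
for n in("scene","top","wrist"):
    im=read_camera(n)[:,:,::-1].copy();cv2.imwrite(f"pics/{n}5r.png",im)
    pts=[]
    for zz,rr in((0,.01),(.033,.029),(.088,.029),(.098,.022),(.14,.022)): pts+=[bt+br.apply([rr*np.cos(k),rr*np.sin(k),zz]) for k in q]
    for k in q: pts.append(place(mix,[(.0365*np.cos(k),.0365*np.sin(k),.102)])[0])
    for x in proj(n,pts,s):
        if abs(x).max()<2000: cv2.circle(im,tuple(int(v) for v in x.round()),0,(0,255,0),-1)
    cv2.imwrite(f"pics/{n}5.png",im)
im=cv2.imread("pics/scene5.png");a=cv2.resize(im[160:360,80:240],None,fx=3,fy=3)
im=cv2.imread("pics/top5.png");b=cv2.resize(im[100:300,430:590],None,fx=3,fy=3)
cv2.imwrite("pics/c5.png",np.hstack([a,b])[:, :800])
```

```text
t 7.5 lin [ -0.1  -3.1 -71.9] turn [ 0.009  0.032 -0.024]
[-0.55  0.79  0.57 -0.11  2.12  1.24]
[ 0.5729962  -0.2942383   0.21395076] [-1.99171272e-03 -1.97275563e-01 -1.51718374e+01]
```

View pics/c5.png

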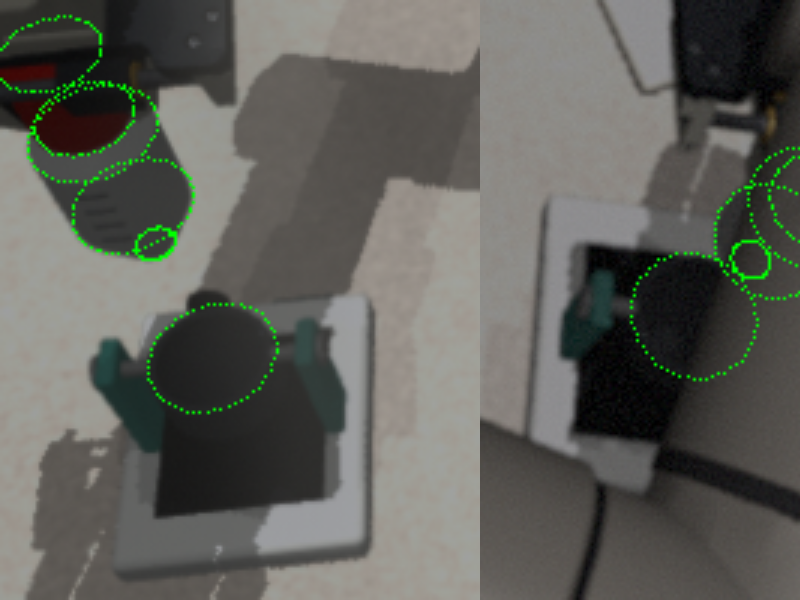

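View pics/wrist5.png

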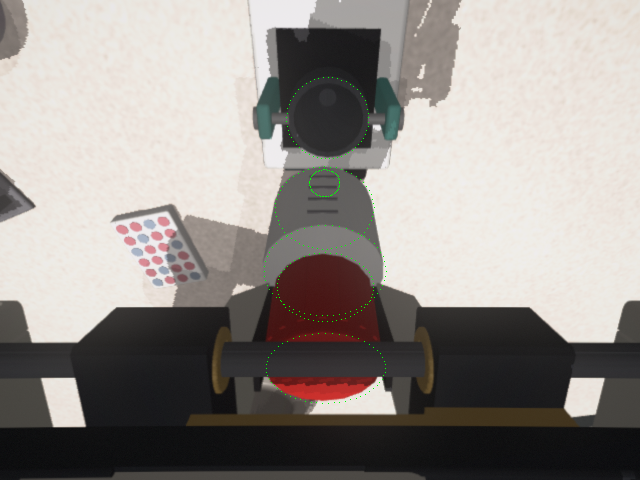

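The wrist picture shows the predicted rim circle on the actual rim, centred at about (328,117), and the bottle overlay matches to 1–2 px. In the scene and top views the bottle is above and the cup is clear. I'll descend.

>>> apply_moves:
  increments:
    - {"grip": 0.3,"linear": [0,-1,-20],"turn": [0,0,0]}
    - {"grip": 0.3,"linear": [0,-3,-45],"turn": [0,0.03,-0.02]}
    - {"grip": 0.3,"linear": [0,-3,-70],"turn": [0,0.03,-0.02]}
    - {"grip": 0.3,"linear": [0,-3,-90],"turn": [0,0.03,-0.02]}
    - {"grip": 0.3,"linear": [0,-3,-102],"turn": [0,0.03,-0.02]}
    - {"grip": 0.3,"linear": [0,-3,-112],"turn": [0,0.03,-0.02]}
    - {"grip": 0.3,"linear": [0,-3,-112],"turn": [0,0.03,-0.02]}
    - {"grip": 0.3,"linear": [0,-3,-112],"turn": [0,0.03,-0.02]}

```text
time: 8.45
tool_pos: [0.5667, -0.2958, 0.2052]
tool_rot: [2.792, -0.0, -1.838]
contact_force: [0.1, -0.2, -2.3]
opening: 0.0435
```

Run:
```python
from h import *
import cv2
p,r=mixpose(.0);delta(p,r);s=observe();print(s["qpos"].round(2),s["contact_force"])
bt,br=bottle_now(s);print(bt,br.as_euler("xyz",degrees=True))
q=np.linspace(0,2*np.pi,60)
for n in("wrist",):
    im=read_camera(n)[:,:,::-1].copy()
    pts=[place(mix,[(R_*np.cos(k),R_*np.sin(k),.102)])[0] for k in q for R_ in(.0365,.031)]
    for x in proj(n,pts,s): cv2.circle(im,tuple(int(v) for v in x.round()),0,(0,255,0),-1)
    cv2.imwrite(f"pics/{n}6.png",im)
```

```text
t 8.45 lin [ -0.3   0.6 -60.5] turn [0.019 0.006 0.004]
[-0.55  0.81  0.82 -0.1   1.85  1.27] [ 0.07158572 -0.17446807 -2.32360265]
[ 0.57300843 -0.29807039  0.10254398] [ -0.10047059  -0.06324304 -15.33844487]
```

View pics/wrist6.png

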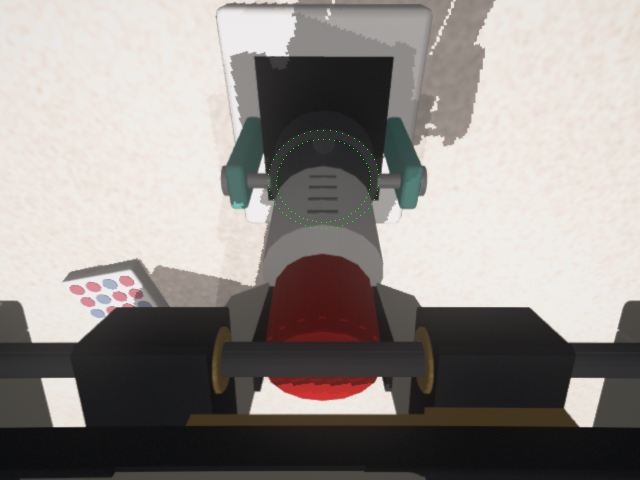

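Run:
```python
import cv2
im=cv2.imread("pics/wrist6.png")[90:250,210:440]
cv2.imwrite("pics/w6c.png",cv2.convertScaleAbs(cv2.resize(im,None,fx=3.4,fy=3.4,interpolation=cv2.INTER_CUBIC),alpha=2,beta=10))
```

View pics/w6c.png

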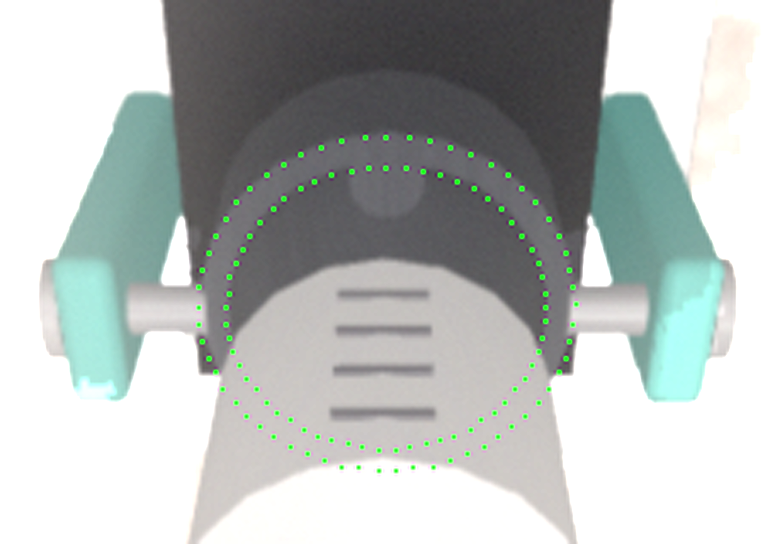

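The enlarged wrist picture shows the predicted rim and bore rings lying right on the cup, with the bottle centred at column ~323. I'll go down in stages.

>>> apply_moves:
  increments:
    - {"grip": 0.3,"linear": [0,0.5,-12],"turn": [0.02,0,0]}
    - {"grip": 0.3,"linear": [-0.3,0.5,-25],"turn": [0.02,0,0]}
    - {"grip": 0.3,"linear": [-0.3,0.5,-38],"turn": [0.02,0,0]}
    - {"grip": 0.3,"linear": [-0.3,0.5,-48],"turn": [0.02,0,0]}
    - {"grip": 0.3,"linear": [-0.3,0.5,-54],"turn": [0.02,0,0]}
    - {"grip": 0.3,"linear": [-0.3,0.5,-54],"turn": [0.02,0,0]}

```text
time: 9.1
tool_pos: [0.5656, -0.295, 0.149]
tool_rot: [2.788, 0.003, -1.838]
contact_force: [1.1, -0.0, -4.0]
opening: 0.0434
```

Run:
```python
from h import *
p,r=mixpose(.0);delta(p,r);s=observe();print(s["contact_force"],s["torque"])
bt,br=bottle_now(s);print(bt,br.as_euler("xyz",degrees=True))
```

```text
t 9.1 lin [ 0.7 -0.2 -4.3] turn [-0.019 -0.023  0.006]
[ 1.07685172 -0.01382681 -4.00100896] [-0.13070386 -0.35111967  0.03200417]
[ 0.57167845 -0.29689819  0.04626953] [  0.07421833   0.16560167 -15.35078062]
```

>>> apply_moves:
  increments:
    - {"grip": 0.3,"linear": [0.5,0,-1.5],"turn": [0,0,0]}
    - {"grip": 0.3,"linear": [0.5,0,-3],"turn": [0,0,0]}
    - {"grip": 0.3,"linear": [0.5,0,-3],"turn": [0,0,0]}

```text
time: 9.4
tool_pos: [0.5667, -0.2953, 0.1475]
tool_rot: [2.791, 0.002, -1.838]
contact_force: [0.5, -0.1, -2.5]
opening: 0.0434
```

>>> apply_moves:
  increments:
    - {"grip": 0.3,"linear": [0,0,-0.8],"turn": [0,0,0]}
    - {"grip": 0.3,"linear": [0,0,-1.5],"turn": [0,0,0]}
    - {"grip": 0.3,"linear": [0,0,-1.5],"turn": [0,0,0]}

```text
time: 9.7
tool_pos: [0.5666, -0.2954, 0.146]
tool_rot: [2.791, 0.002, -1.838]
contact_force: [0.0, -0.4, -1.9]
opening: 0.0437
```

>>> apply_moves:
  increments:
    - {"grip": 0.3,"linear": [0,0,-0.7],"turn": [0,0,0]}
    - {"grip": 0.3,"linear": [0,0,-1.5],"turn": [0,0,0]}
    - {"grip": 0.3,"linear": [0,0,-1.5],"turn": [0,0,0]}

```text
time: 10.0
tool_pos: [0.5666, -0.2959, 0.1449]
tool_rot: [2.792, 0.001, -1.838]
contact_force: [-1.3, -3.3, 1.7]
opening: 0.0436
```

>>> apply_moves:
  increments:
    - {"grip": 0.3,"linear": [0,0,-0.7],"turn": [0,0,0]}
    - {"grip": 0.3,"linear": [0,0,-1],"turn": [0,0,0]}
    - {"grip": 0.3,"linear": [0,0,-1],"turn": [0,0,0]}

```text
time: 10.3
tool_pos: [0.5666, -0.296, 0.1445]
tool_rot: [2.792, 0.001, -1.838]
contact_force: [-1.6, -4.2, 5.4]
opening: 0.0436
```

Contact has begun: about 9 N of vertical load relative to hanging, and a −y side push. I'll comply sideways by about 1 mm and press a bit more.

>>> apply_moves:
  increments:
    - {"grip": 0.3,"linear": [-0.2,-0.5,0],"turn": [0,0,0]}
    - {"grip": 0.3,"linear": [-0.4,-1,-0.5],"turn": [0,0,0]}
    - {"grip": 0.3,"linear": [-0.4,-1,-0.5],"turn": [0,0,0]}

```text
time: 10.6
tool_pos: [0.5666, -0.2964, 0.1442]
tool_rot: [2.793, 0.002, -1.838]
contact_force: [-0.9, -2.2, 7.2]
opening: 0.0435
```

Run:
```python
from h import *
p,r=mixpose(.0);delta(p,r);s=observe();print(s["contact_force"],s["torque"])
bt,br=bottle_now(s);print(bt,br.as_euler("xyz",degrees=True))
```

```text
t 10.6 lin [-0.3  1.2  0.5] turn [0.    0.012 0.006]
[-0.91371226 -2.19021209  7.23083063] [-0.31569023  0.20770712  0.11383578]
[ 0.5729792  -0.29848112  0.04150412] [  0.01637218  -0.06979911 -15.35059609]
```

>>> apply_moves:
  increments:
    - {"grip": 0.3,"linear": [-0.2,-0.5,-0.5],"turn": [0,0,0]}
    - {"grip": 0.3,"linear": [-0.3,-0.9,-1.2],"turn": [0,0,0]}
    - {"grip": 0.3,"linear": [-0.3,-0.9,-1.2],"turn": [0,0,0]}
    - {"grip": 0.3,"linear": [-0.3,-0.9,-1.2],"turn": [0,0,0]}

```text
time: 11.0
tool_pos: [0.5665, -0.2966, 0.1441]
tool_rot: [2.793, 0.003, -1.838]
contact_force: [0.4, -0.5, 12.2]
opening: 0.0436
```

Run:
```python
from h import *
import cv2
s=observe();print(s["contact_force"],s["torque"])
bt,br=bottle_now(s);print(bt,br.as_euler("xyz",degrees=True))
for n in("wrist","scene"):
    im=read_camera(n)[:,:,::-1].copy();cv2.imwrite(f"pics/{n}7.png",im)
im=cv2.imread("pics/scene7.png")[200:360,80:240];w=cv2.imread("pics/wrist7.png")[60:260,220:420]
cv2.imwrite("pics/c7.png",np.hstack([cv2.resize(im,(400,400)),cv2.resize(w,(400,400))]))
```

```text
[ 0.43043386 -0.54993503 12.16366474] [ 0.41053509  0.50182449 -0.01659885]
[ 0.57305129 -0.29862363  0.04142202] [  0.06185166  -0.10770192 -15.32872151]
```

View pics/c7.png

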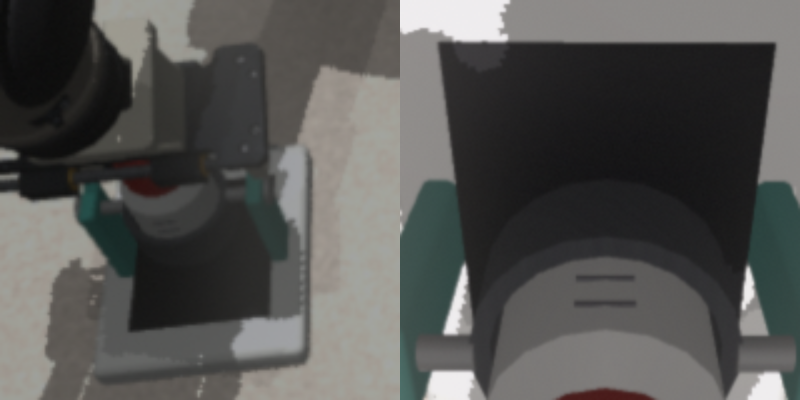

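It's home: z stopped at 0.1441 while the load rose from 7 to 12 N, side forces are near zero, and the picture shows the body flush in the collar. Next are the rock rows about the pivot.

```bash
sed -i 's/mix=np.array(.*$/mix=np.array([.5730,-.2986,-.2673])/' h.py
python3 - <<'E'
from h import *
s=observe();piv=np.array([mix[0],mix[1],.0995]);y=np.array([-np.sin(mix[2]),np.cos(mix[2]),0])
r=s["tool_pos"]-piv
for d in range(1,17,1):
    th=-np.radians(d);print(d,((R.from_rotvec(th*y).apply(r)-r)*1000).round(1),(-d/6*y).round(2))
E
```

```text
1 [-0.7  0.2 -0.1] [-0.04 -0.16 -0.  ]
2 [-1.5  0.4 -0.3] [-0.09 -0.32 -0.  ]
3 [-2.2  0.6 -0.4] [-0.13 -0.48 -0.  ]
4 [-3.   0.8 -0.6] [-0.18 -0.64 -0.  ]
5 [-3.7  1.  -0.8] [-0.22 -0.8  -0.  ]
6 [-4.5  1.2 -0.9] [-0.26 -0.96 -0.  ]
7 [-5.2  1.4 -1.2] [-0.31 -1.13 -0.  ]
8 [-5.9  1.6 -1.4] [-0.35 -1.29 -0.  ]
9 [-6.6  1.8 -1.6] [-0.4  -1.45 -0.  ]
10 [-7.4  2.  -1.8] [-0.44 -1.61 -0.  ]
11 [-8.1  2.2 -2.1] [-0.48 -1.77 -0.  ]
12 [-8.8  2.4 -2.4] [-0.53 -1.93 -0.  ]
13 [-9.5  2.6 -2.7] [-0.57 -2.09 -0.  ]
14 [-10.2   2.8  -3. ] [-0.62 -2.25 -0.  ]
15 [-10.9   3.   -3.3] [-0.66 -2.41 -0.  ]
16 [-11.6   3.2  -3.6] [-0.7  -2.57 -0.  ]
```

>>> apply_moves:
  increments:
    - {"grip": 0.3,"linear": [0,0,0.8],"turn": [0,0,0]}
    - {"grip": 0.3,"linear": [-0.7,0.2,0.7],"turn": [-0.04,-0.16,0]}
    - {"grip": 0.3,"linear": [-1.5,0.4,0.5],"turn": [-0.09,-0.32,0]}
    - {"grip": 0.3,"linear": [-2.2,0.6,0.4],"turn": [-0.13,-0.48,0]}
    - {"grip": 0.3,"linear": [-3,0.8,0.2],"turn": [-0.18,-0.64,0]}
    - {"grip": 0.3,"linear": [-3.7,1,0],"turn": [-0.22,-0.8,0]}
    - {"grip": 0.3,"linear": [-3.7,1,0],"turn": [-0.22,-0.8,0]}

```text
time: 11.8
tool_pos: [0.5627, -0.2955, 0.1434]
tool_rot: [2.88, 0.003, -1.838]
contact_force: [1.7, -0.1, 8.4]
opening: 0.0439
```

>>> apply_moves:
  increments:
    - {"grip": 0.3,"linear": [-0.8,0.2,-0.1],"turn": [-0.04,-0.16,0]}
    - {"grip": 0.3,"linear": [-1.5,0.4,-0.3],"turn": [-0.09,-0.33,0]}
    - {"grip": 0.3,"linear": [-2.2,0.6,-0.5],"turn": [-0.13,-0.49,0]}
    - {"grip": 0.3,"linear": [-2.9,0.8,-0.8],"turn": [-0.18,-0.65,0]}
    - {"grip": 0.3,"linear": [-3.7,1,-1],"turn": [-0.22,-0.81,0]}
    - {"grip": 0.3,"linear": [-4.4,1.2,-1.3],"turn": [-0.26,-0.97,0]}
    - {"grip": 0.3,"linear": [-5.1,1.4,-1.6],"turn": [-0.31,-1.13,0]}
    - {"grip": 0.3,"linear": [-5.8,1.6,-1.9],"turn": [-0.35,-1.29,0]}
    - {"grip": 0.3,"linear": [-6.5,1.8,-2.2],"turn": [-0.4,-1.45,0]}
    - {"grip": 0.3,"linear": [-7.2,2,-2.5],"turn": [-0.44,-1.61,0]}

```text
time: 12.8
tool_pos: [0.5556, -0.2936, 0.141]
tool_rot: [3.055, 0.003, -1.837]
contact_force: [-1.4, 1.0, 10.4]
opening: 0.0433
```

>>> apply_moves:
  increments:
    - {"grip": 0.3,"linear": [0,0,0],"turn": [0,0,0]}
    - {"grip": 0.3,"linear": [0,0,0],"turn": [0,0,0]}
    - {"grip": 0.3,"linear": [0,0,0],"turn": [0,0,0]}

```text
time: 13.1
tool_pos: [0.5556, -0.2936, 0.141]
tool_rot: [3.054, 0.003, -1.837]
contact_force: [-0.9, 0.8, 9.9]
opening: 0.0433
```

Run:
```python
from h import *
import cv2
s=observe();print(s["contact_force"],s["torque"])
bt,br=bottle_now(s);print(bt,(R.from_euler("z",mix[2]).inv()*br).as_euler("xyz",degrees=True))
th=(R.from_euler("z",mix[2]).inv()*br).as_euler("xyz")[1]
Rb=R.from_euler("z",mix[2])*R.from_euler("y",th);piv=np.array([mix[0],mix[1],.0995]);print("seat",piv+Rb.apply([0,0,-.058]))
im=read_camera("wrist")[:,:,::-1].copy()
q=np.linspace(0,2*np.pi,80)
for x in proj("wrist",[piv+Rb.apply([R_*np.cos(k),R_*np.sin(k),.002]) for k in q for R_ in(.0365,.031)],s): cv2.circle(im,tuple(int(v) for v in x.round()),0,(0,255,0),-1)
cv2.imwrite("pics/w8.png",cv2.resize(im[60:260,200:440],None,fx=3,fy=3))
im=read_camera("scene")[:,:,::-1];cv2.imwrite("pics/scene8.png",cv2.resize(im[200:360,80:240],None,fx=3,fy=3))
```

```text
[-0.86668163  0.82490702  9.94858381] [0.29613848 0.41196818 0.04026911]
[ 0.58744102 -0.30254535  0.04359936] [  0.08017707 -15.07641301  -0.0310188 ]
seat [ 0.58755046 -0.30258469  0.04349637]
```

View pics/w8.png

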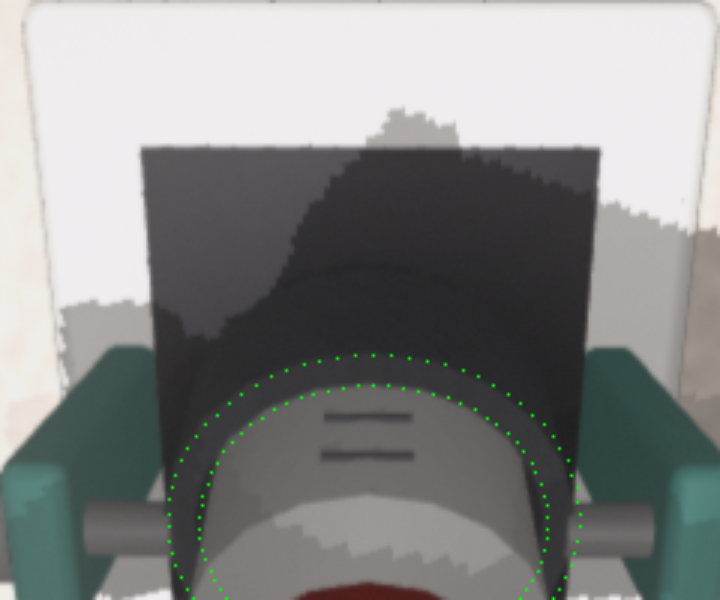

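View pics/scene8.png

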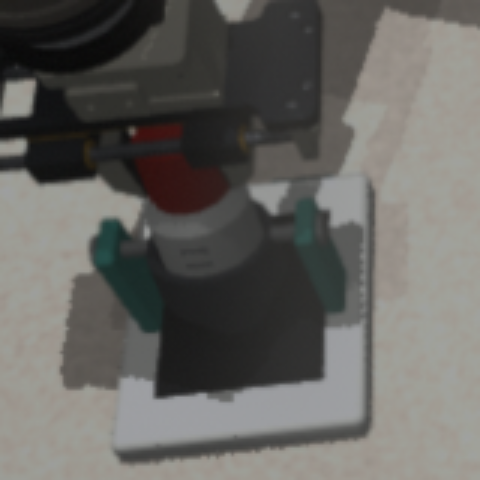

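The wrist picture shows the 15° rim overlay (green) on the actual tilted rim, with the bottle still flush in the collar. The tool solution gives −15.1°, with the tip within 0.2 mm of the seat. I'll return upright.

>>> apply_moves:
  increments:
    - {"grip": 0.3,"linear": [1.1,-0.3,0.5],"turn": [0.07,0.24,0]}
    - {"grip": 0.3,"linear": [2.3,-0.6,0.9],"turn": [0.13,0.48,0]}
    - {"grip": 0.3,"linear": [3.5,-1,1.4],"turn": [0.2,0.75,0]}
    - {"grip": 0.3,"linear": [4.7,-1.3,1.8],"turn": [0.27,1,0]}
    - {"grip": 0.3,"linear": [6,-1.7,2.2],"turn": [0.35,1.29,0]}
    - {"grip": 0.3,"linear": [7.2,-2,2.5],"turn": [0.44,1.61,0]}
    - {"grip": 0.3,"linear": [8.7,-2.4,2.9],"turn": [0.53,1.93,0]}
    - {"grip": 0.3,"linear": [9.8,-2.7,3.1],"turn": [0.59,2.17,0]}
    - {"grip": 0.3,"linear": [10.9,-3,3.3],"turn": [0.66,2.41,0]}
    - {"grip": 0.3,"linear": [10.9,-3,3.3],"turn": [0.66,2.41,0]}

```text
time: 14.2
tool_pos: [0.5666, -0.2966, 0.144]
tool_rot: [2.791, 0.003, -1.838]
contact_force: [-0.5, 0.4, 11.4]
opening: 0.0433
```

>>> apply_moves:
  increments:
    - {"grip": 0.3,"linear": [0,0,0.8],"turn": [0,0,0]}
    - {"grip": 0.3,"linear": [0,0,0.8],"turn": [0,0,0]}

```text
time: 14.4
tool_pos: [0.5664, -0.2965, 0.1441]
tool_rot: [2.792, 0.003, -1.838]
contact_force: [0.5, 0.6, 6.2]
opening: 0.0436
```

Run:
```python
from h import *
s=observe();print(s["contact_force"],s["torque"],s["tool_pos"])
bt,br=bottle_now(s);print(bt,(R.from_euler("z",mix[2]).inv()*br).as_euler("xyz",degrees=True))
```

```text
[0.48925066 0.61780806 6.18500633] [0.13762622 0.02975775 0.00532084] [ 0.56641734 -0.29654732  0.14410569]
[ 0.57280607 -0.29852122  0.04144555] [ 0.08354166 -0.03512834 -0.01123795]
```

Upright to 0.1°, with side forces under 1 N. I'll release gently, then back off along the fingers.

>>> apply_moves:
  increments:
    - {"grip": 0.3,"linear": [0,0,0.6],"turn": [0,0,0]}
    - {"grip": 0.3,"linear": [0,0,0.6],"turn": [0,0,0]}
    - {"grip": 0.5,"linear": [0,0,0.6],"turn": [0,0,0]}
    - {"grip": 0.55,"linear": [0,0,0.6],"turn": [0,0,0]}
    - {"grip": 0.65,"linear": [0,0,0.6],"turn": [0,0,0]}
    - {"grip": 0.8,"linear": [0,0,0.6],"turn": [0,0,0]}
    - {"grip": 0.8,"linear": [0,0,0.6],"turn": [0,0,0]}
    - {"grip": 0.8,"linear": [0,0,0.6],"turn": [0,0,0]}
    - {"grip": 0.8,"linear": [0,0,0.6],"turn": [0,0,0]}

```text
time: 15.3
tool_pos: [0.5659, -0.2971, 0.1437]
tool_rot: [2.791, 0.002, -1.838]
contact_force: [1.1, 0.6, -0.7]
opening: 0.0734
```

Run:
```python
from h import *
import cv2
s=observe();print(s["contact_force"],-R.from_euler("xyz",s["tool_rot"]).as_matrix()[:,2]*100)
im=read_camera("wrist")[:,:,::-1];cv2.imwrite("pics/w9.png",im)
```

```text
[ 1.14277043  0.60784703 -0.69684311] [33.11072332 -9.29386245 93.90050118]
```

View pics/w9.png

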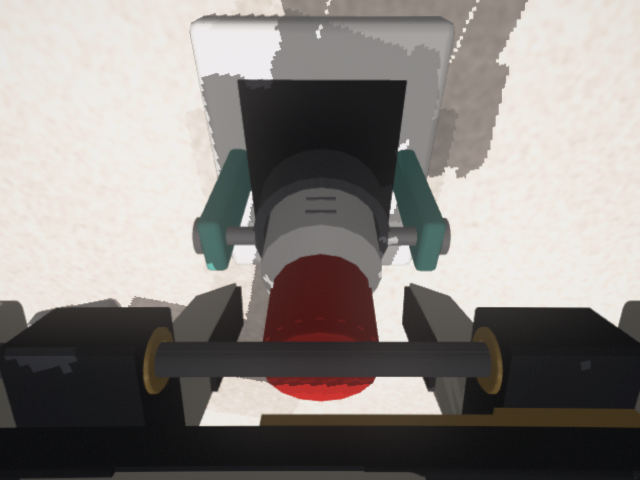

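The picture shows the fingers clear of the cap on both sides (gaps at columns 241–266 and 377–404), with the bottle standing. I'll retract.

>>> apply_moves:
  increments:
    - {"grip": 0.8,"linear": [3,-1,9],"turn": [0,0,0]}
    - {"grip": 0.8,"linear": [10,-3,28],"turn": [0,0,0]}
    - {"grip": 0.8,"linear": [18,-5,52],"turn": [0,0,0]}
    - {"grip": 0.8,"linear": [27,-7,78],"turn": [0,0,0]}
    - {"grip": 0.8,"linear": [33,-9,105],"turn": [0,0,0]}
    - {"grip": 0.8,"linear": [33,-9,135],"turn": [0,0,0]}
    - {"grip": 0.8,"linear": [25,20,160],"turn": [0,0,0]}
    - {"grip": 0.8,"linear": [0,60,170],"turn": [0,0,0]}
    - {"grip": 0.8,"linear": [-25,100,170],"turn": [0,0,0]}
    - {"grip": 0.8,"linear": [-50,140,170],"turn": [0,0,0]}

```text
time: 16.35
tool_pos: [0.5148, -0.1557, 0.3149]
tool_rot: [2.793, 0.002, -1.838]
contact_force: [1.2, 0.5, 1.3]
opening: 0.0732
```

>>> apply_moves:
  increments:
    - {"grip": 0.8,"linear": [-30,40,0],"turn": [0,0,0]}
    - {"grip": 0.8,"linear": [-60,80,0],"turn": [0,0,0]}
    - {"grip": 0.8,"linear": [-85,115,0],"turn": [0,0,0]}
    - {"grip": 0.8,"linear": [-85,115,0],"turn": [0,0,0]}
    - {"grip": 0.8,"linear": [-85,115,0],"turn": [0,0,0]}
    - {"grip": 0.8,"linear": [-85,115,0],"turn": [0,0,0]}

```text
time: 16.95
tool_pos: [0.4317, -0.0429, 0.3141]
tool_rot: [2.792, 0.002, -1.839]
contact_force: [-0.2, 1.1, -0.2]
opening: 0.0737
```

Run:
```python
from h import *
import cv2
s=observe();print(s["time"],s["contact_force"],abs(s["qvel"]).max())
B=np.array([mix[0],mix[1],.0415]);q=np.linspace(0,2*np.pi,60);o=[]
for n in("scene","top"):
    im=read_camera(n)[:,:,::-1].copy();cv2.imwrite(f"pics/{n}9.png",im)
    im=cv2.convertScaleAbs(im,alpha=1.5)
    im=cv2.resize(im,None,fx=4,fy=4)
    for zz,rr in((.088,.029),(.098,.022),(.14,.022)):
        for x in proj(n,[B+[rr*np.cos(k),rr*np.sin(k),zz] for k in q]): cv2.circle(im,tuple(int(v) for v in ((x+.5)*4-.5).round()),1,(0,255,0),-1)
    c=(105,220) if n=="scene" else(430,130)
    o.append(im[c[1]*4:c[1]*4+560,c[0]*4:c[0]*4+400])
cv2.imwrite("pics/c9.png",np.hstack(o))
```

```text
16.95 [-0.16338299  1.0849704  -0.15726227] 0.018536445572882213
```

View pics/c9.png

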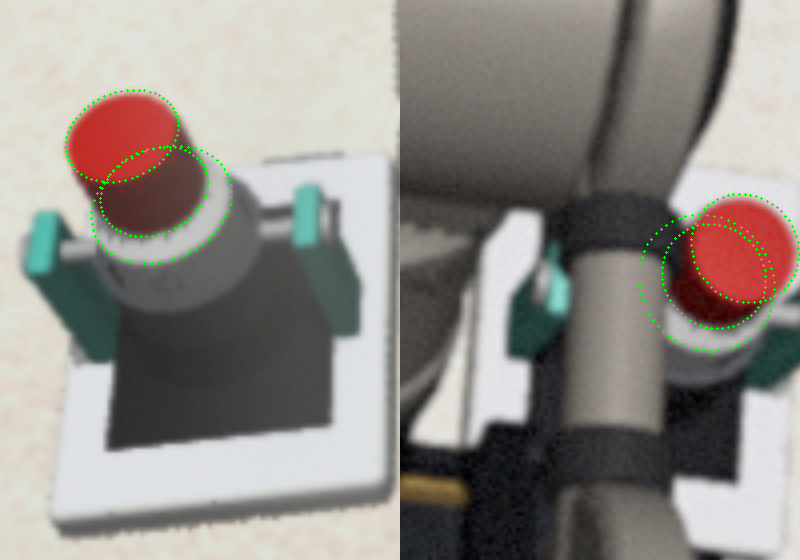

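View pics/scene9.png

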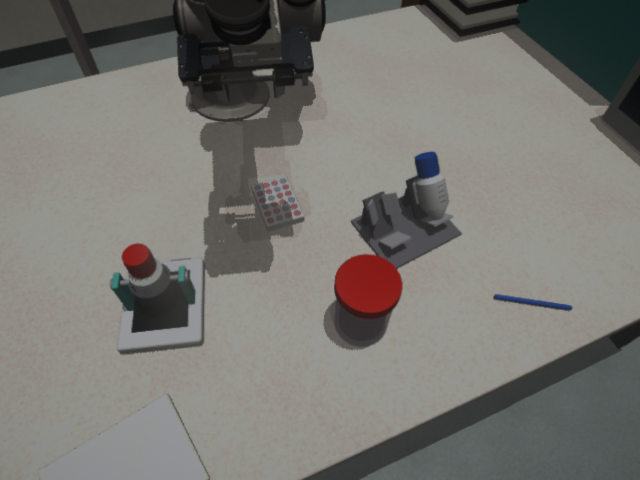

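The scene overlay shows the cap and shoulder outlines of an upright, home bottle fitting within about 1 px. Blue bottle (428,165), jar (367,290) and plate (277,203) are where they were. I'll let it settle a moment, confirm nothing moves, and hand in.

>>> apply_moves:
  increments:
    - {"grip": 0.8,"linear": [0,0,0],"turn": [0,0,0]}
    - {"grip": 0.8,"linear": [0,0,0],"turn": [0,0,0]}
    - {"grip": 0.8,"linear": [0,0,0],"turn": [0,0,0]}
    - {"grip": 0.8,"linear": [0,0,0],"turn": [0,0,0]}

```text
time: 17.45
tool_pos: [0.4309, -0.0423, 0.3137]
tool_rot: [2.79, 0.002, -1.838]
contact_force: [-0.9, 0.2, -0.5]
opening: 0.0736
```

Run:
```python
from h import *
import cv2
b=cv2.imread("pics/scene9.png");a=read_camera("scene")[:,:,::-1]
red=lambda i:(i[240:290,110:170,2].astype(int)>2*i[240:290,110:170,1])&(i[240:290,110:170,2]>60)
for i in(b,a): print([round(v.mean(),2) for v in np.nonzero(red(i))])
z=cv2.imread("pics/scene0.png").astype(int)
for n,(x,y,w,h) in dict(blue=(412,148,40,80),jar=(330,250,75,95),plate=(250,175,60,60)).items(): print(n,abs(a[y:y+h,x:x+w].astype(int)-z[y:y+h,x:x+w]).mean().round(1))
print(hand_in())
```

```text
[np.float64(15.61), np.float64(27.33)]
[np.float64(15.67), np.float64(27.33)]
blue 1.9
jar 1.6
plate 25.0
the job is handed in; nothing more can be done
None
```

The red-capped bottle is home in the mixer cup, upright, still and let go of. I handed the job in at about 17.5 s of the 45 s allowed.

- **Grasp:** The first approach, in line with the bottle's 35° lean, stopped about 28 mm short because joint 5 reached its limit. I gripped the cap with the tool leaning 15° instead, and the bottle did not slip in the fingers.
- **Seating:** I lowered it in and pressed until the height stopped changing while the vertical force reading rose to 12 N. The tip was then about 0.5 mm from the nominal seat height.
- **Rocking:** I rocked the cup and bottle about 15° toward the robot (measured −15.1°). The tip stayed within 0.2 mm of the seat. It was back within 0.1° of upright before I let go.
- **Last checks:**
  - An overlay of an upright, home bottle fits the scene picture to about 1 px.
  - The cap moved less than 0.1 px over the last half second.
  - The blue bottle and jar look unchanged by eye and by image difference.
- **Check that disagreed:** The plate's image difference was high (25, against about 2 for the others). The arm's shadow falls on it in the last picture; by eye it sits at the same pixels, and no move went near it.

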